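# Switch on the dark table tree with its remote button in the carton

## Task

One of the three small light trees on the table has not come on; its remote is the button in the carton that has the colour of the coaster under that tree. Swing both carton flaps open past upright and leave them standing open, then press that button fully down and let it come up again. Do not press the other two buttons, and leave everything else on the table where it stands.

Things in the scene. Friction and masses are not known exactly. Their poses are not given: they have to be found in the camera images.
- carton: brown cardboard shipping carton, open on top but for its two flaps, fixed to the table, 200 (its x) x 270 (its y) x 110 high, walls 5 thick; origin: centre of its underside on the table, z up. A dark foam insert fills it to 50 above the table; three round buttons stand on the foam in a row along its y, in any order, at y = -70, 0 and +70.
- flap_left (a joint): hinge of the flap on the carton's +y side, rad: 0 lying flat over the carton, 1.57 upright, at most 2.4 leaning outwards. It starts ajar (0.3 to 0.7), moves freely and stays where it is left.
- flap_left_hinge (a point): middle of the hinge line of the left flap, 112.5 above the table and 130 to the carton's +y; the hinge line runs along the carton's x. The flap is cardboard, 190 long (along the hinge), 100 from hinge to free edge, 5 thick; with both flaps flat the free edges are 60 apart.
- flap_right (a joint): hinge of the flap on the carton's -y side, same meaning as flap_left
- flap_right_hinge (a point): middle of the hinge line of the right flap, 130 to the carton's -y; same sizes as the left flap
- button_red_top (a point): centre of the top of the red button cap, 32 across, in a black housing 48 across; at rest 72 above the table, 38 below the carton's rim; it is pressed straight down
- button_yellow_top (a point): centre of the top of the yellow button cap, 32 across, in a black housing 48 across; at rest 72 above the table, 38 below the carton's rim; it is pressed straight down
- button_blue_top (a point): centre of the top of the blue button cap, 32 across, in a black housing 48 across; at rest 72 above the table, 38 below the carton's rim; it is pressed straight down
- button_red (a joint): travel of the red button, m: 0 up, 0.006 fully down; a spring (1.5 N, rising to 5 N when fully down) brings it back
- button_yellow (a joint): travel of the yellow button, m: 0 up, 0.006 fully down; a spring (1.5 N, rising to 5 N when fully down) brings it back
- button_blue (a joint): travel of the blue button, m: 0 up, 0.006 fully down; a spring (1.5 N, rising to 5 N when fully down) brings it back
- coaster_red: red round coaster fixed to the table, 124 across, 4 thick, beyond the carton; origin: centre of its underside. One tree stands on it.
- coaster_yellow: yellow round coaster fixed to the table, 124 across, 4 thick, beyond the carton; origin: centre of its underside. One tree stands on it.
- coaster_blue: blue round coaster fixed to the table, 124 across, 4 thick, beyond the carton; origin: centre of its underside. One tree stands on it.
- tree_dark: the tree that is off: white branches with dark grey bulbs, all else like the lit trees; white foot 70 x 70 x 22, 175 tall, 130 across the bulbs; origin: centre of the underside, standing loose on one of the coasters
- tree_lit1: a tree that is on: the same with glowing warm yellow bulbs
- tree_lit2: the other tree that is on
- plates: gold-rimmed charger with two black plates, 200 across, 39 high, loose; origin: centre of the underside
- goblet1: clear goblet, 74 across, 155 tall, loose, left side; origin: centre of its foot
- goblet2: the same, right side
- votive1: gold candle cup, 64 across, 60 tall, loose, left side; origin: centre of the underside
- votive2: the same, right side
- spoon: gold spoon lying along its x, 190 long
- server: gold cake server lying along its x, 210 long

How it is judged:
On the way, in this order (a step that is already met when the one before it is completed fails the run):
1. both carton flaps are swung open past upright (value of joint each of flap_left, flap_right above 1.6 rad), for 0.1 s.
2. the button with the colour of the dark tree's coaster is pressed down, the flaps still open (all of step 1 and ((horizontal distance between tree_dark and coaster_red below 0.06 m and value of joint button_red above 0.0045 m) or (horizontal distance between tree_dark and coaster_yellow below 0.06 m and value of joint button_yellow above 0.0045 m) or (horizontal distance between tree_dark and coaster_blue below 0.06 m and value of joint button_blue above 0.0045 m))), for 0.05 s.
3. the button is let up again (value of joint each of button_red, button_yellow, button_blue below 0.0015 m), for 0.1 s.
At the end, for the whole second after the job is handed in: both flaps stay open past upright (over 1.6 rad), all three buttons are up (within 1.5 mm), and the trees (the dark one upright within 0.2 rad), plates, goblets, votives, spoon and cake server stand within 30 mm of where they began (all of step 1 and all of step 3 and distance of each of tree_dark, tree_lit1, tree_lit2, plates, goblet1, goblet2, votive1, votive2, spoon, server from where it was at the start of the episode below 0.03 m and angle between tree_dark's own z axis and vertical below 0.2 rad); the robot touches nothing.
It fails at once if a button other than the one for the dark tree is pressed (over 2.5 mm) ((not (horizontal distance between tree_dark and coaster_red below 0.06 m) and value of joint button_red above 0.0025 m) or (not (horizontal distance between tree_dark and coaster_yellow below 0.06 m) and value of joint button_yellow above 0.0025 m) or (not (horizontal distance between tree_dark and coaster_blue below 0.06 m) and value of joint button_blue above 0.0025 m)).
It fails at once if a tree, plate, goblet, votive, the spoon or the cake server is pushed away or knocked over (over 30 mm) (distance of any of tree_dark, tree_lit1, tree_lit2, plates, goblet1, goblet2, votive1, votive2, spoon, server from where it was at the start of the episode above 0.03 m).
It also fails if it takes over 51 s, if anything falls off the work surface, if the arm or the gripper's body presses on something with over 40 N, if the wrist force passes 120 N, or if a joint passes its speed limit or range.

## Robot

A 7-joint arm with a two-finger parallel gripper is mounted at the origin on the work surface. World frame = base frame: x ahead of the robot, y to its left, z up, the work surface at z = 0. Lengths are in m, angles in rad, forces in N, time in s.
With the tool pointing down it reaches from about 0.35 to 0.9 m from the base axis. Payload 8.1 kg.
Tool frame: the origin (TCP) lies at the very end of the fingers, on their centre line; the grasp point (between the pads) lies 19 mm behind it (env.hold_point_z is the distance from the TCP to the grasp point, in m); z points along the fingers, y is the line along which they close (so a half turn about z gives the same grasp; the last joint's range is limited). The gripper opens to 85 mm and grips with 20 to 120 N. Pads are 22 mm wide; open, the fingers measure 114 mm over their backs; the gripper's body (76 mm by 85 mm) begins 54 mm behind the grasp point. The pads swing forward as they close: fully open they stand 13 mm farther back than shut.
Start: joints at [-1.319, 0.434, 0.025, 1.573, -0.012, 1.134, -0.075], TCP at [0.217, 0.586, 0.194] pointing down, gripper open.
Joint ranges: [-2.62, 2.62], [-0.44, 2.09], [-1.27, 1.32], [0.08, 2.57], [-1.32, 4.46], [0.12, 2], [-2.74, 2.74]. Speed limits (rad/s): [2.22, 2.22, 3.01, 3.01, 3.14, 3.14, 3.14].

## Interface

Orientations are given as a rotation vector (axis times angle).
In Python, from bench import telemetry, viewer, env, find_in, outline_of gives the robot as it stands.
- The arm moves only by the shell command python3 -m crank 'ROWS' [OPENING] [FORCE]. ROWS is JSON, a list that holds one entry, the list of rows, each a list of 6 numbers: the shift along the tool's x, y, z in m, then the turn, a rotation vector about the tool's x, y, z in rad. In form: [[[x, y, z, ax, ay, az], ...]]. A call has 1 to 12 rows; each row shifts and turns the commanded pose from where the row before left it, along the tool's axes as they then stand; what a row does not reach is not made up. A row lasts 1/12 s, in which the tool goes at most 41.7 mm and 7.16 degrees, less where a joint would pass 70% of its speed; a pose out of reach is approached as far as the arm can. A call with a gripper value outside its range is refused whole. OPENING is the finger opening in m, from 0 to 0.0854, set as the call begins (- or left out, the last holds). The fingers move at their own pace and stop on an object; FORCE is the grip in N (left out, the last holds). Time passes only in rows, so rows that do not move let the fingers close. It gives the time, the measured TCP pose, the force, the opening and the grip force at its end, in the units of the state.
- telemetry.read_state(): the state, without advancing time (a new reading comes with each control period).
- viewer.camera(name): name is "scene" or "top" or "wrist"; returns the picture (420x560x3 uint8, red, green, blue); there is no depth.
- viewer.calibration(name): a dict with "camera_matrix" (3x3 intrinsics, pixels), "rvec" (rotation vector, rad) and "tvec" (3), from world to camera coordinates, as OpenCV has them. Camera axes: x right, y down, z forward; pixel columns grow to the right and rows downward; lengths in m; the calibration is good to about 2 mm. A picture is of the moment at which its call begins: read the wrist's pose just before it. calibration takes no time and is no camera call; for the wrist camera it gives the pose at the moment of the call.
- env.finish_job(): hands the job in; it is judged then, once.
Trained networks look in the newest picture that a camera, given by its name, has taken for a name from the list of things; names that differ only in an ending like _2 or _b are one class to them, and where a whole thing is asked for, a point or a joint stands for the part that bears it (a point fixed in the world has none). Each returns a list of dicts, best first, with "confidence" (0 to 1); they miss things now and then, are a little off and sometimes report something else, mostly with a low value. They report only what shows in the picture. A call takes as long as a camera call.
- find_in(name, camera): "centre" ([x, y, z] in m, in the coordinates of the camera as it stood for that picture, good to about 4 mm: the middle of the surface that is visible of it).
- outline_of(name, camera): "region" (420x560 bool, what is visible of it).
The state is a dict: "t": time; "joint_pos": joint angles; "joint_vel": joint speeds; "effort": joint torques, N m; "eef_pos": TCP position; "eef_rot": TCP orientation; "contact_force": force on the tool from outside, world axes, zero at the start; "torque": the same for the moment, N m; "opening": finger opening in m; "grip_force": force on a finger pad.
Only numpy, scipy, OpenCV 4.12 (cv2) and the standard library are available. Lean on these libraries where they do the work, as an engineer would, in place of code of your own. Each camera call takes 0.05 s, during which the arm holds its last target. There are 200 camera calls.

## Working session

There is one attempt and no reset: what is moved stays moved. The work goes in short steps, Python scripts to look and compute and a shell command to move; the robot and the scene stay as the last step left them, time stands still between calls to the robot, and variables do not carry over. Pictures are saved under pics/ and viewed, at most 10 in all, crops included, and the job is handed in when it is done.

```bash
ls; mkdir -p pics
cat > h.py <<'E'
import numpy as np, cv2
from bench import telemetry, viewer, env, find_in, outline_of
def toworld(c,p):
    k=viewer.calibration(c); R=cv2.Rodrigues(np.array(k["rvec"],float))[0]
    return R.T@(np.array(p)-np.array(k["tvec"]).ravel())
def px2w(c,u,v,z):
    k=viewer.calibration(c); R=cv2.Rodrigues(np.array(k["rvec"],float))[0]; t=np.array(k["tvec"]).ravel()
    o=-R.T@t; d=R.T@np.linalg.inv(k["camera_matrix"])@np.array([u,v,1.]); return o+d*(z-o[2])/d[2]
def save(c,n):
    im=viewer.camera(c); cv2.imwrite(f"pics/{n}.png",im[:,:,::-1]); return im
E
python3 - <<'E'
from h import *
a=save("scene","s0"); b=save("top","t0")
cv2.imwrite("pics/b0.png",np.vstack([cv2.resize(a,(400,300)),cv2.resize(b,(400,300))])[:,:,::-1])
for n in ["carton","flap_left","flap_right","button_red_top","button_yellow_top","button_blue_top","coaster_red","coaster_yellow","coaster_blue","tree_dark","tree_lit1","goblet1","votive1","plates","spoon","server"]:
    for c in ["top","scene"]:
        print(n,c,[(np.round(toworld(c,d["centre"]),3).tolist(),round(d["confidence"],2)) for d in find_in(n,c)][:3])
s=telemetry.read_state(); print(s)
E
```

```text
pics
carton top [([0.487, -0.055, 0.122], 0.93)]
carton scene [([0.517, -0.102, 0.106], 0.89), ([0.485, 0.022, 0.142], 0.6)]
flap_left top [([0.479, 0.03, 0.138], 0.72), ([0.739, -0.002, 0.145], 0.17)]
flap_left scene [([0.488, 0.02, 0.142], 0.89), ([0.785, -0.239, 0.002], 0.61)]
flap_right top [([0.512, -0.142, 0.129], 0.94), ([0.472, 0.027, 0.136], 0.52)]
flap_right scene [([0.519, -0.136, 0.131], 0.83), ([0.756, 0.228, 0.004], 0.32)]
button_red_top top []
button_red_top scene [([0.484, 0.003, 0.076], 0.68), ([0.761, -0.027, 0.003], 0.16)]
button_yellow_top top []
button_yellow_top scene []
button_blue_top top []
button_blue_top scene [([0.515, -0.138, 0.131], 0.19)]
coaster_red top [([0.718, -0.004, 0.001], 0.59), ([0.409, -0.461, 0.004], 0.5)]
coaster_red scene [([0.763, -0.027, 0.001], 0.68), ([0.672, 0.363, 0.042], 0.34)]
coaster_yellow top [([0.737, -0.191, 0.004], 0.82), ([0.69, -0.384, 0.027], 0.66)]
coaster_yellow scene [([0.785, -0.238, 0.008], 0.69)]
coaster_blue top [([0.739, 0.254, 0.005], 0.74)]
coaster_blue scene [([0.756, 0.229, 0.002], 0.6)]
tree_dark top [([0.746, 
[... 876 characters left out ...]
, 0.014], 0.37)]
{'t': 1.7, 'joint_pos': array([-1.31862096,  0.43449184,  0.02500108,  1.57318755, -0.01159369,
        1.1340388 , -0.07509908]), 'joint_vel': array([0.00118173, 0.00082684, 0.0004912 , 0.00053409, 0.00026671,
       0.00098979, 0.00106523]), 'effort': array([-1.37213174e-03, -6.70267725e+01,  1.02337282e+00, -3.16564894e+01,
        1.54638762e-02,  2.33135281e-03,  2.17477321e-05]), 'eef_pos': array([0.21714334, 0.5860738 , 0.19363275]), 'eef_rot': array([5.54485355e-01, 3.09225259e+00, 2.78327965e-05]), 'contact_force': array([0.38533713, 1.05224218, 1.03923299]), 'torque': array([-0.02574214,  0.00523651, -0.04558949]), 'grip_force': 0.0, 'opening': 0.08566963322021749}
```

View pics/t0.png

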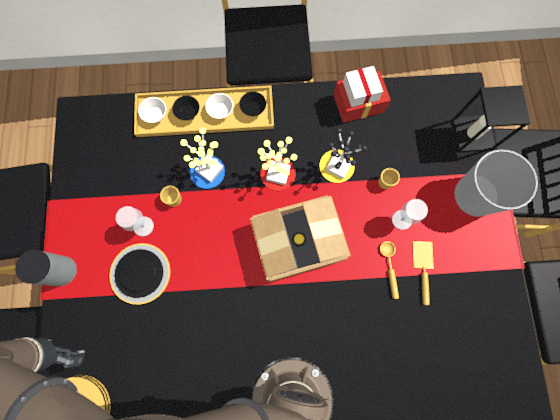

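View pics/s0.png

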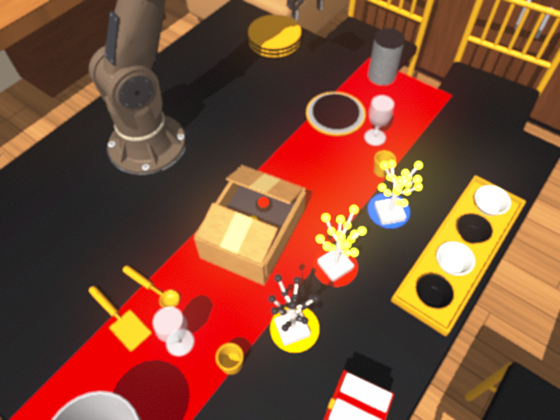

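The dark tree, around (338,150) in the top view, stands on the yellow coaster at (338,165). The middle button in the gap at (299,239) looks yellow, and a red one shows on the +y side in the scene view. I'll zoom in to confirm the colour and get the carton pose.

Run:
```python
from h import *
from scipy.spatial.transform import Rotation as Ro
b=cv2.imread("pics/t0.png"); a=cv2.imread("pics/s0.png")
cv2.imwrite("pics/z0.png",np.hstack([cv2.resize(b[185:290,240:360],None,fx=3.3,fy=3.3,interpolation=2),cv2.resize(a[160:283,190:310],(396,346),interpolation=2)]))
viewer.camera("top"); 
m=outline_of("carton","top")[0]["region"].astype(np.uint8)
for n in ["flap_left","flap_right"]:
    o=outline_of(n,"top")
    if o:
        r=cv2.minAreaRect(np.argwhere(o[0]["region"])[:,::-1].astype(np.float32)); print(n,o[0]["confidence"],cv2.boxPoints(r).round(0).tolist())
im=b[185:290,240:360].astype(int); B,G,R=im[...,0],im[...,1],im[...,2]
y=(R>90)&(G>75)&(B<45); n,l,st,c=cv2.connectedComponentsWithStats(y.astype(np.uint8))
for i in range(1,n):
    if st[i,4]>15: u,v=c[i]+[240,185]; print("yel",st[i,4],u,v,px2w("top",u,v,.072))
s=telemetry.read_state(); print(Ro.from_rotvec(s["eef_rot"]).as_matrix().round(3))
```

```text
flap_left 0.79 [[250.0, 217.0], [279.0, 209.0], [296.0, 269.0], [267.0, 278.0]]
flap_right 0.63 [[301.0, 203.0], [330.0, 194.0], [348.0, 254.0], [319.0, 263.0]]
[[-0.938  0.348  0.   ]
 [ 0.348  0.938  0.   ]
 [-0.     0.    -1.   ]]
```

View pics/z0.png

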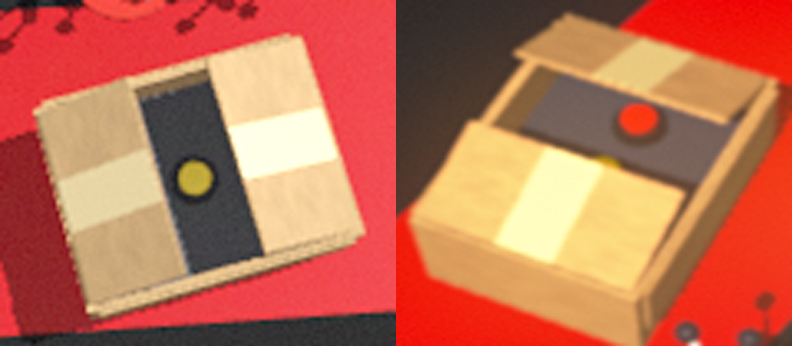

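The zoom confirms it: yellow is the middle button at top pixel (299,239), and red is on the +y side. Next I'll fit the carton pose and work out the moves.

```bash
cat >> h.py <<'E'
from scipy.spatial.transform import Rotation as Ro
def go(p,yaw):
    "tool-frame shift to p (world), then turn about tool z to make tool x point along world angle yaw (mod pi)"
    s=telemetry.read_state(); R=Ro.from_rotvec(s["eef_rot"]).as_matrix()
    a=np.arctan2(R[1,0],R[0,0]); d=(yaw-a+np.pi/2)%np.pi-np.pi/2
    print("t",s["t"],"pos",s["eef_pos"].round(4),"shift",(R.T@(np.array(p)-s["eef_pos"])).round(4),"turn z",round(-d,3))
E
python3 - <<'E'
from h import *
c=[px2w("top",u,v,.1125)[:2] for u,v in [(251.5,217.7),(267.9,281),(350.3,257.7),(330.9,196.5)]]
print(np.round(c,4)); tl,bl,br,tr=c
print("centre",np.mean(c,0), "lens",[np.linalg.norm(x) for x in (tl-bl,tr-br,tl-tr,bl-br)])
for d in (tl-bl,tr-br): print(np.arctan2(d[1],d[0]))
for d in (tl-tr,bl-br): print(np.arctan2(-d[0],d[1]))
p=px2w("top",299.1,238.9,.072); print("btn",p)
go([p[0],p[1],.26],.25+np.pi/2); go([p[0],p[1],.26],.25)
E
```

```text
[[ 0.5651  0.0893]
 [ 0.3645  0.0492]
 [ 0.4187 -0.209 ]
 [ 0.6177 -0.1679]]
centre [ 0.49148984 -0.05959322] lens [np.float64(0.2045112900500245), np.float64(0.20319974758676732), np.float64(0.26261940045360266), np.float64(0.26375560675127274)]
0.19768254328344295
0.2032319077211653
0.20174311474259138
0.20671016378300042
btn [ 0.49396216 -0.05811654  0.072     ]
t 1.9 pos [0.2172 0.5861 0.1936] shift [-0.4834 -0.5078 -0.0664] turn z 0.966
t 1.9 pos [0.2172 0.5861 0.1936] shift [-0.4834 -0.5078 -0.0664] turn z -0.605
```

```bash
python3 -m crank '[[[0,0,-0.03,0,0,0],[0,0,-0.036,0,0,0],[-0.022,-0.023,0,0,0,0],[-0.022,-0.023,0,0,0,0],[-0.022,-0.023,0,0,0,0],[-0.022,-0.023,0,0,0,0],[-0.022,-0.023,0,0,0,0],[-0.022,-0.023,0,0,0,0],[-0.022,-0.023,0,0,0,0],[-0.022,-0.023,0,0,0,0],[-0.022,-0.023,0,0,0,0],[-0.022,-0.023,0,0,0,0]]]' 0 20
python3 -m crank '[[[-0.022,-0.023,0,0,0,0],[-0.022,-0.023,0,0,0,0],[-0.022,-0.023,0,0,0,0],[-0.022,-0.023,0,0,0,0],[-0.022,-0.023,0,0,0,0],[-0.022,-0.023,0,0,0,0],[-0.022,-0.023,0,0,0,0],[-0.022,-0.023,0,0,0,0],[-0.022,-0.023,0,0,0,0],[-0.022,-0.023,0,0,0,0],[-0.022,-0.023,0,0,0,0],[0,0,0,0,0,0]]]'
python3 -m crank '[[[0,0,0,0,0,0.113],[0,0,0,0,0,0.113],[0,0,0,0,0,0.113],[0,0,0,0,0,0.113],[0,0,0,0,0,0.113],[0,0,0,0,0,0.113],[0,0,0,0,0,0.113],[0,0,0,0,0,0.113],[0,0,0,0,0,0.113],[0,0,0,0,0,0]]]'
python3 - <<'E'
from h import *
go([.493,-.059,.26],.202+np.pi/2)
save("wrist","w0"); save("scene","s1")
for n in ["flap_left","flap_right","button_yellow_top","button_red_top","button_blue_top"]:
    print(n,[(np.round(toworld("wrist",d["centre"]),3).tolist(),round(d["confidence"],2)) for d in find_in(n,"wrist")][:3])
E
```

```text
t: 2.9
eef_pos: [0.3439, 0.2925, 0.2598]
eef_rot: [0.555, 3.092, 0.001]
contact_force: [1.6, 0.1, -1.3]
opening: 0.0002
grip_force: 0.0
t: 3.9
eef_pos: [0.4841, -0.0337, 0.2601]
eef_rot: [0.565, 3.088, -0.003]
contact_force: [-0.1, -0.5, 0.1]
opening: -0.0002
grip_force: 0.0
t: 4.73
eef_pos: [0.4825, -0.0271, 0.2597]
eef_rot: [-1.996, -2.426, -0.0]
contact_force: [-1.4, -0.0, -0.2]
opening: 0.0001
grip_force: 0.0
t 4.7333 pos [ 0.4825 -0.0271  0.2597] shift [-0.0333  0.0042 -0.0004] turn z -0.008
flap_left [([0.477, 0.023, 0.141], 0.9)]
flap_right [([0.541, -0.104, 0.139], 0.66)]
button_yellow_top [([0.493, -0.06, 0.078], 0.61)]
button_red_top []
button_blue_top []
```

View pics/w0.png

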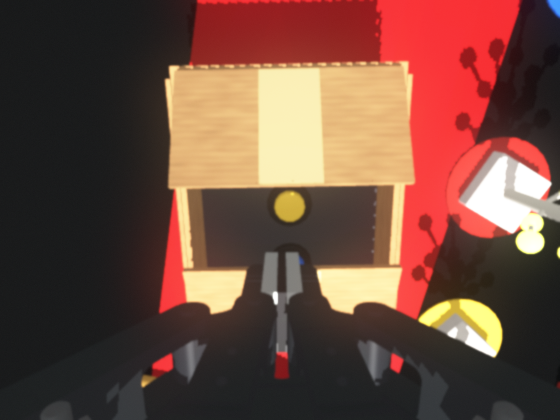

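The wrist view is aligned with the carton: the yellow button is in the middle at (290,206), with the left flap above it and the right flap below. I'll move over the gap and lower the closed fingers to z≈0.125.

```bash
python3 -m crank '[[[-0.011,0.0014,0,0,0,0],[-0.011,0.0014,0,0,0,0],[-0.011,0.0014,0,0,0,0],[0,0,0.02,0,0,0],[0,0,0.025,0,0,0],[0,0,0.025,0,0,0],[0,0,0.025,0,0,0],[0,0,0.025,0,0,0],[0,0,0.014,0,0,0],[0,0,0,0,0,0],[0,0,0,0,0,0]]]'
python3 - <<'E'
from h import *
go([.493,-.059,.125],.202+np.pi/2)
E
```

```text
t: 6.0
eef_pos: [0.4928, -0.0591, 0.1255]
eef_rot: [-1.989, -2.431, 0.002]
contact_force: [0.3, -1.0, 0.7]
opening: -0.0001
grip_force: 0.0
t 6.0 pos [ 0.4928 -0.0591  0.1255] shift [0.     0.0002 0.0005] turn z -0.003
```

```bash
python3 -m crank '[[[0.011,0,0,0,0,0],[0.011,0,0,0,0,0],[0.011,0,0,0,0,0],[0.011,0,0,0,0,0],[0.011,0,-0.002,0,0,0],[0,0,-0.012,0,0,0],[0,0,-0.012,0,0,0],[0,0,0,0,0,0]]]'
python3 -m crank '[[[0.011,0,0,0,0,0],[0.011,0,0,0,0,0],[0.011,0,0,0,0,0],[0.011,0,0,0,0,0],[0.011,0,0,0,0,0],[0.011,0,0,0,0,0],[0.011,0,0,0,0,0],[0.01,0,0,0,0,0],[0,0,0,0,0,0],[0,0,0,0,0,0]]]'
python3 - <<'E'
from h import *
go([.493,-.059,.125],.202+np.pi/2)
save("scene","s2")
E
```

```text
t: 6.67
eef_pos: [0.4846, -0.0048, 0.1548]
eef_rot: [1.987, 2.429, 0.007]
contact_force: [0.0, 0.6, -0.9]
opening: 0.0001
grip_force: 0.0
t: 7.5
eef_pos: [0.4653, 0.0805, 0.1519]
eef_rot: [1.988, 2.432, 0.001]
contact_force: [0.5, -0.6, 0.2]
opening: 0.0
grip_force: 0.0
t 7.5 pos [0.4653 0.0805 0.1519] shift [-0.1423 -0.0006  0.0269] turn z -0.002
```

View pics/s2.png

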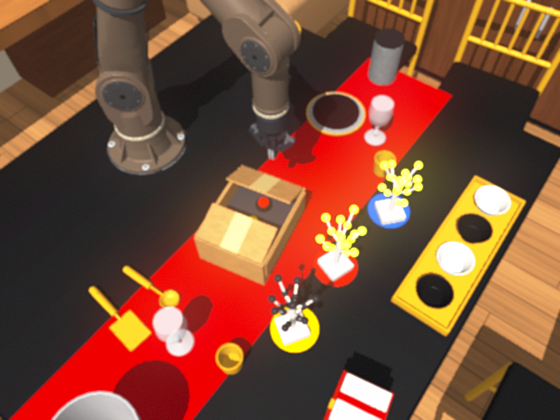

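Run:
```python
from h import *
a=cv2.imread("pics/s0.png"); b=cv2.imread("pics/s2.png"); t=save("top","t1")[:,:,::-1]; save("wrist","w1")
f=lambda i,y,x: cv2.resize(i[y:y+130,x:x+120],(260,282),interpolation=2)
w=cv2.resize(cv2.imread("pics/w1.png"),(376,282))
r1=np.hstack([f(a,150,190),f(b,120,190),f(t,185,240)]); r2=np.hstack([w,np.zeros((282,404,3),np.uint8)])
cv2.imwrite("pics/c1.png",np.vstack([r1,r2]))
for c in ["top","scene","wrist"]:
    viewer.camera(c)
    print(c,[(np.round(toworld(c,d["centre"]),3).tolist(),round(d["confidence"],2)) for d in find_in("flap_left",c)][:3])
```

```text
top [([0.461, 0.009, 0.148], 0.7), ([0.769, 0.237, 0.134], 0.6)]
scene [([0.487, 0.024, 0.143], 0.93)]
wrist [([0.483, 0.053, 0.125], 0.58)]
```

View pics/c1.png

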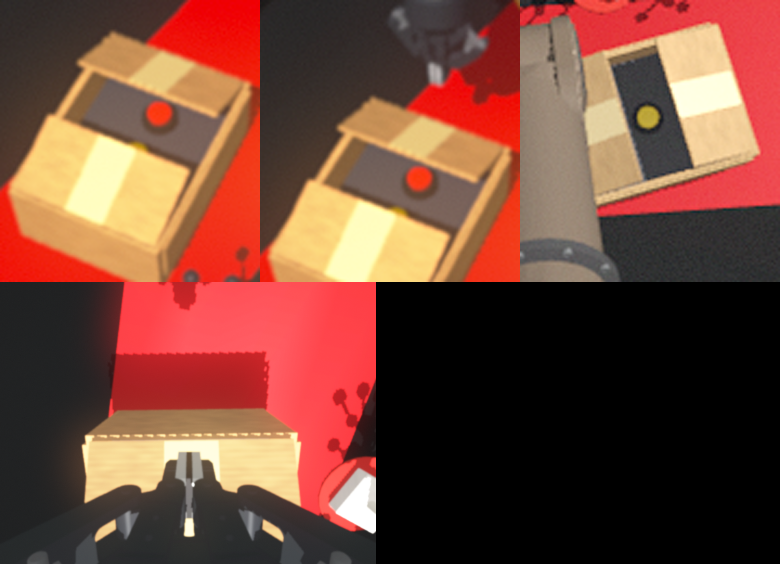

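Run:
```python
from h import *
yaw=.202; C=np.array([.493,-.059]); ex=np.array([np.cos(yaw),np.sin(yaw)]); ey=np.array([-np.sin(yaw),np.cos(yaw)])
def proj(c,P):
    k=viewer.calibration(c); return cv2.projectPoints(np.array([P]),np.array(k["rvec"],float),np.array(k["tvec"],float),np.array(k["camera_matrix"]),None)[0].ravel()
def edge(s,th,x=0):
    p=C+ex*x+s*ey*(.130-.1*np.cos(th)); return np.array([*p,.1125+.1*np.sin(th)])
for th in np.arange(0,.9,.1):
    print(round(th,1),*[proj(c,edge(s,th,x)).round(1) for c,s,x in [("top",1,.095),("top",1,-.095),("scene",1,-.095),("scene",1,.095),("top",-1,.095),("scene",-1,-.095),("scene",-1,.095)]])
print("btn scene", proj("scene",[*C,.072]), "hinge ends", [proj("top",[*(C+s*ey*.13+x*ex),.1125]).round(1) for s in (1,-1) for x in (.095,-.095)],[proj("scene",[*(C+s*ey*.13+x*ex),.1125]).round(1) for s in (1,-1) for x in (.095,-.095)])
```

```text
0.0 [282.7 211.1] [299.2 269.2] [224.2 191.3] [285.9 215.8] [300.8 206.2] [213.4 207.5] [276.2 233.1]
0.1 [282.5 210.4] [299.2 269. ] [223.9 189.1] [286.  213.6] [301.1 205.4] [212.8 205.6] [276.1 231.3]
0.2 [282.1 209.8] [298.8 268.8] [223.7 186.5] [286.3 211.1] [301.8 204.5] [212.1 204. ] [275.8 229.8]
0.3 [281.3 209.3] [298.2 268.7] [223.8 183.8] [286.7 208.4] [302.7 203.6] [211.1 202.6] [275.3 228.6]
0.4 [280.3 208.8] [297.2 268.8] [224.  180.8] [287.2 205.5] [303.9 202.5] [210.  201.6] [274.6 227.8]
0.5 [278.9 208.5] [295.9 268.9] [224.5 177.7] [287.9 202.3] [305.5 201.4] [208.7 200.9] [273.8 227.2]
0.6 [277.2 208.3] [294.3 269.1] [225.1 174.3] [288.8 199. ] [307.3 200.3] [207.3 200.5] [272.8 227.1]
0.7 [275.3 208.2] [292.4 269.5] [225.8 170.9] [289.8 195.5] [309.4 199.1] [205.7 200.5] [271.7 227.3]
0.8 [273.1 208.2] [290.2 269.9] [226.8 167.4] [290.9 191.9] [311.7 197.9] [203.9 200.9] [270.4 227.9]
btn scene [250.37189917 219.62384756] hinge ends [array([252.2, 219.2]), array([267.7, 277.9]), array([330.9, 198.2]), array([348.9, 255.4])] [array([301.2, 188.5]), array([241.1, 165.8]), array([259., 264.]), array([194.3, 236.3])]
```

Run:
```python
from h import *
a=cv2.imread("pics/s0.png").astype(int); b=cv2.imread("pics/s2.png").astype(int); 
d=np.abs(a-b).max(2)[165:285,190:310]; print(d.mean(),(d>60).sum(), [tuple(x+[165,190]) for x in np.argwhere(d>60)][:30])
k=viewer.calibration("wrist")
def proj(c,P):
    k=viewer.calibration(c); return cv2.projectPoints(np.array([P]),np.array(k["rvec"],float),np.array(k["tvec"],float),np.array(k["camera_matrix"]),None)[0].ravel()
s=telemetry.read_state(); print(s["eef_pos"],"tip px wrist",proj("wrist",s["eef_pos"]),"scene",proj("scene",s["eef_pos"]), [proj("wrist",np.array([.493,-.059,.1125])+.13*np.array([-.2006,.9797,0])+x*np.array([.9797,.2006,0])) for x in (-.095,.095)])
im=cv2.imread("pics/s2.png")[100:175,220:340]; cv2.imwrite("pics/c2.png",np.hstack([cv2.resize(im,(480,300),interpolation=2),cv2.resize(cv2.imread("pics/s1.png")[110:250,180:320],(300,300),interpolation=2)]))
```

```text
2.0030555555555556 16 [(np.int64(165), np.int64(288)), (np.int64(165), np.int64(289)), (np.int64(165), np.int64(290)), (np.int64(165), np.int64(291)), (np.int64(165), np.int64(292)), (np.int64(165), np.int64(293)), (np.int64(165), np.int64(294)), (np.int64(166), np.int64(289)), (np.int64(166), np.int64(290)), (np.int64(166), np.int64(291)), (np.int64(166), np.int64(292)), (np.int64(166), np.int64(293)), (np.int64(166), np.int64(294)), (np.int64(167), np.int64(289)), (np.int64(167), np.int64(290)), (np.int64(167), np.int64(291))]
[0.46516005 0.08006232 0.1516098 ] tip px wrist [284.60281583 240.48025811] scene [272.3710402  165.38693691] [array([131.6722086 , 236.95721823]), array([434.60610841, 236.03921425])]
```

View pics/c2.png

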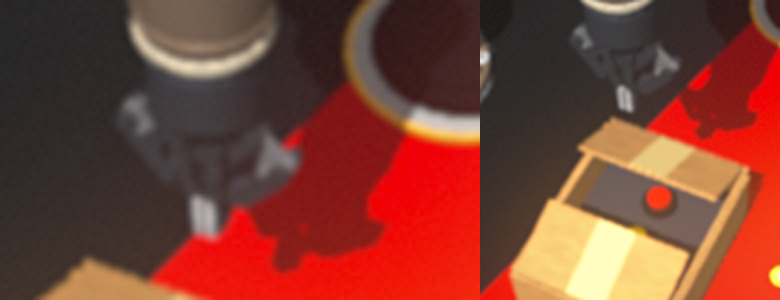

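Run:
```python
from h import *
def proj(c,P):
    k=viewer.calibration(c); return cv2.projectPoints(np.array([P]),np.array(k["rvec"],float),np.array(k["tvec"],float),np.array(k["camera_matrix"]),None)[0].ravel()
s=telemetry.read_state(); p=s["eef_pos"]
for d in (-.01,0,.01,.02,.03,.04): print(d,proj("wrist",p+[0,0,d]).round(1),proj("scene",p+[0,0,d]).round(1),proj("scene",np.array([.4825,-.0271,.2597+d])).round(1))
for c in ("wrist","scene"):
    im=cv2.cvtColor(cv2.imread("pics/%s.png"%{"wrist":"w1","scene":"s2"}[c]),cv2.COLOR_BGR2GRAY)
    print(im[225:275:3,270:300:4] if c=="wrist" else im[150:172,262:282:2])
```

```text
-0.01 [284.4 234.1] [272.5 167.6] [250.8 170.9]
0 [284.6 240.5] [272.4 165.4] [250.5 168.4]
0.01 [284.8 247.6] [272.3 163.1] [250.3 165.9]
0.02 [285.  255.5] [272.2 160.8] [250.  163.3]
0.03 [285.2 264.3] [272.1 158.5] [249.7 160.7]
0.04 [285.4 274.3] [272.  156.1] [249.5 158.1]
[[147 158 159 140 154 159 172 170]
 [185 217 237 162 169 211 232 238]
 [158 159 163 159 160 162 163 165]
 [181 188 190 190 191 194 198 197]
 [247 247 247 247 247 249 249 248]
 [250 250 250 250 250 250 250 250]
 [250 250 250 250 250 250 250 250]
 [250 250 250 250 250 250 250 250]
 [250 250 250 250 251 250 251 250]
 [235 235 228 226 233 235 235 246]
 [167 168 108  83 152 167 168 233]
 [167 167 103  82 146 168 167 227]
 [166 166 100  81 141 167 167 209]
 [166 165  99  80 140 166 167 176]
 [166 165  95  79 131 166 166 162]
 [165 164  91  78 129 165 165 163]
 [164 163  90  77 128 164 165 163]]
[[ 51  51  60 147 147 121  69  60  70  71]
 [ 53  51  59 149 158 151  78  56  76  80]
 [ 51  52  58 146 161 169  87  56  80  87]
 [ 52  53  58 145 164 176  95  61  83  87]
 [ 51  52  56 139 163 177  98  68  91  75]
 [ 51  51  54 129 160 176  96  73  88  77]
 [ 54  53  53 123 157 170  97  82  82  77]
 [ 54  52  52 113 149 164 106  89  81  75]
 [ 52  52  55 100 136 156 114  89  78  75]
 [ 57  52  63  91 112 137 113  81  79  80]
 [ 54  55  72  83  87 106  96  80  83  78]
 [ 54  63  85  83  77  81  80  78  80  81]
 [ 57  74  88  84  83  81  81  81  80  80]
 [ 62  84  83  83  79  81  78  79  80  81]
 [ 75  85  85  83  83  83  81  84  82  80]
 [ 87  85  83  81  76  83  80  84  81  82]
 [ 88  85  81  79  86  86  82  81  84  85]
 [ 88  87  84  84  85  83  83  85  82  84]
 [ 84  83  87  86  85  85  88  85  83  84]
 [ 84  84  84  87  82  87  84  82  83  86]
 [ 92  86  84  86  84  86  80  82  87  84]
 [109  92  88  84  84  86  87  85  85  83]]
```

The flap hasn't moved: the picture difference is zero. In both the wrist and scene views the visible fingertip sits about 20 mm above the reported TCP, so the fingers passed over the flap edge. I'll go back and repeat the sweep 22–25 mm lower.

```bash
python3 -m crank '[[[0,0,-0.02,0,0,0],[-0.02,0,-0.01,0,0,0],[-0.02,0,0,0,0,0],[-0.02,0,0,0,0,0],[-0.02,0,0,0,0,0],[-0.02,0,0,0,0,0],[-0.02,0,0,0,0,0],[-0.02,0,0,0,0,0],[-0.002,0,0,0,0,0],[0,0,0,0,0,0]]]'
python3 -m crank '[[[0,0,0.02,0,0,0],[0,0,0.02,0,0,0],[0,0,0.02,0,0,0],[0,0,0.02,0,0,0],[0,0,0,0,0,0],[0,0,0,0,0,0]]]'
python3 -m crank '[[[0.01,0,0,0,0,0],[0.01,0,0,0,0,0],[0.01,0,0,0,0,0],[0.01,0,0,0,0,0],[0.01,0,0,0,0,0],[0,0,0,0,0,0],[0,0,0,0,0,0]]]'
python3 - <<'E'
from h import *
go([.493,-.059,.1],.202+np.pi/2)
a=save("scene","s3")
for n in ["flap_left"]:
    print(n,[(np.round(toworld("scene",d["centre"]),3).tolist(),round(d["confidence"],2)) for d in find_in(n,"scene")][:3])
cv2.imwrite("pics/c3.png",cv2.resize(a[100:290,170:350,::-1],(540,570),interpolation=2))
E
```

```text
t: 8.78
eef_pos: [0.4932, -0.0603, 0.1816]
eef_rot: [1.993, 2.428, -0.0]
contact_force: [0.3, 0.1, -0.2]
opening: 0.0
grip_force: 0.0
t: 9.28
eef_pos: [0.4924, -0.058, 0.1012]
eef_rot: [-1.988, -2.43, 0.002]
contact_force: [0.2, 0.2, 0.2]
opening: 0.0001
grip_force: 0.0
t: 9.87
eef_pos: [0.4883, -0.0257, 0.1064]
eef_rot: [1.993, 2.403, -0.006]
contact_force: [-1.9, -58.5, 32.1]
opening: -0.0004
grip_force: 29.0
t 9.8667 pos [ 0.4883 -0.0257  0.1064] shift [-0.0335 -0.0016  0.007 ] turn z -0.016
flap_left [([0.535, 0.029, 0.148], 0.81)]
```

View pics/c3.png

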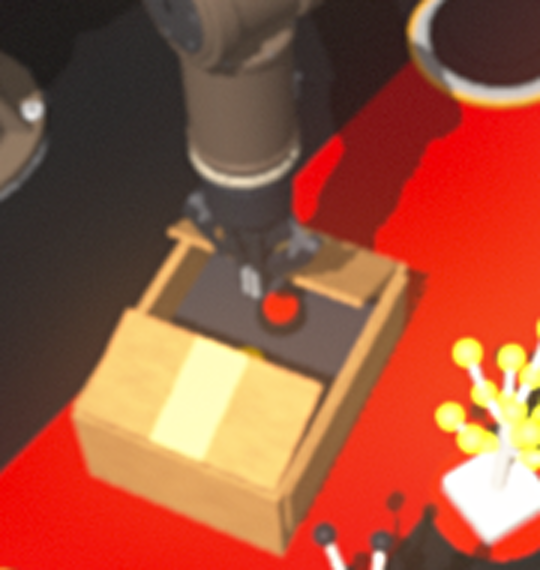

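The force shows a friction lock: 58 N horizontal with 32 N vertical, because the flap angle is still too shallow for a purely horizontal push. I'll ease off, then move up and out along the edge's arc so that friction carries the flap up.

```bash
python3 -m crank '[[[-0.01,0,0,0,0,0],[0,0,-0.004,0,0,0],[0.002,0,-0.006,0,0,0],[0.003,0,-0.006,0,0,0],[0.003,0,-0.006,0,0,0]]]'
python3 - <<'E'
from h import *
go([.493,-.059,.1],.202+np.pi/2); print(telemetry.read_state()["contact_force"])
E
```

```text
t: 10.38
eef_pos: [0.4848, -0.0137, 0.1254]
eef_rot: [1.99, 2.426, 0.001]
contact_force: [0.4, -6.3, 4.8]
opening: -0.0002
grip_force: 2.7
t 10.3833 pos [ 0.4848 -0.0137  0.1254] shift [-0.0459 -0.0009  0.0255] turn z -0.005
[ 0.38210128 -6.33931935  4.75388635]
```

```bash
python3 -m crank '[[[0.005,0,-0.005,0,0,0],[0.006,0,-0.004,0,0,0],[0.006,0,0,0,0,0],[0.006,0,0,0,0,0],[0,0,0,0,0,0]]]'
python3 - <<'E'
from h import *
go([.493,-.059,.1],.202+np.pi/2)
a=save("scene","s4"); cv2.imwrite("pics/c4.png",cv2.resize(a[100:290,170:350,::-1],(540,570),interpolation=2))
E
```

```text
t: 10.8
eef_pos: [0.4786, 0.0131, 0.1324]
eef_rot: [-1.986, -2.433, -0.001]
contact_force: [0.1, -0.5, -0.3]
opening: 0.0001
grip_force: 0.0
t 10.8 pos [0.4786 0.0131 0.1324] shift [-0.0736 -0.0003  0.0323] turn z -0.0
```

View pics/c4.png

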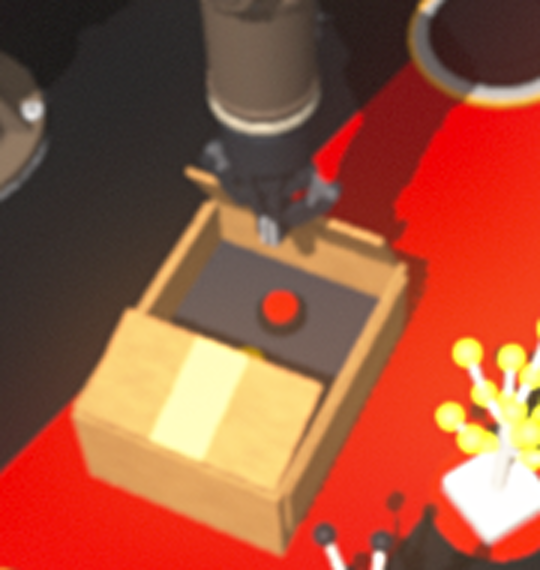

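The left flap is now rising steeply in front of the fingers. I'll keep sweeping it outward.

```bash
python3 -m crank '[[[0.008,0,0,0,0,0],[0.008,0,0,0,0,0],[0.008,0,0,0,0,0],[0.008,0,0,0,0,0],[0,0,0,0,0,0]]]'
python3 -m crank '[[[0.008,0,0,0,0,0],[0.008,0,0,0,0,0],[0.008,0,0,0,0,0],[0.006,0,0,0,0,0],[0.006,0,0,0,0,0],[0,0,0,0,0,0],[0,0,0,0,0,0]]]'
python3 - <<'E'
from h import *
go([.493,-.059,.1],.202+np.pi/2)
a=save("scene","s5"); cv2.imwrite("pics/c5.png",cv2.resize(a[100:290,170:350,::-1],(540,570),interpolation=2))
E
```

```text
t: 11.27
eef_pos: [0.4741, 0.0432, 0.1343]
eef_rot: [1.988, 2.43, 0.004]
contact_force: [-1.1, -2.5, 16.7]
opening: 0.0003
grip_force: 0.4
t: 11.85
eef_pos: [0.4651, 0.0779, 0.1322]
eef_rot: [-1.988, -2.432, 0.001]
contact_force: [-0.5, 0.1, -0.2]
opening: 0.0
grip_force: 0.0
t 11.85 pos [0.4651 0.0779 0.1322] shift [-1.397e-01  1.000e-04  3.220e-02] turn z -0.002
```

View pics/c5.png

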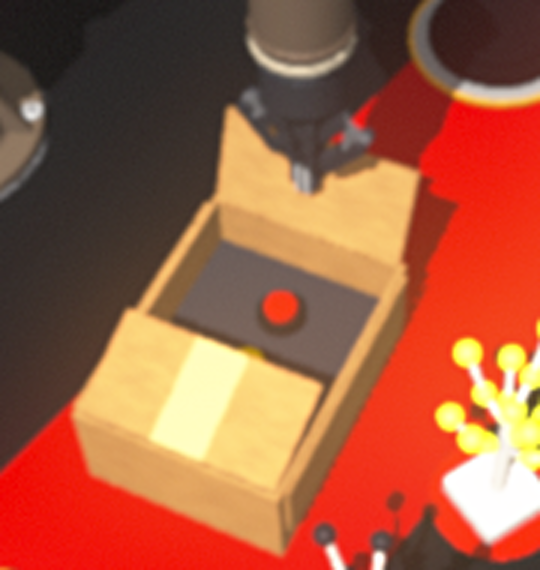

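The left flap stands past upright. Now the right flap, by the same method: go over the centre, lower, touch the edge, then move up and out.

```bash
python3 -m crank '[[[-0.01,0,-0.02,0,0,0],[-0.018,0,-0.02,0,0,0],[-0.02,0,0,0,0,0],[-0.02,0,0,0,0,0],[-0.02,0,0,0,0,0],[-0.02,0,0,0,0,0],[-0.02,0,0,0,0,0],[-0.012,0,0,0,0,0],[0,0,0,0,0,0],[0,0,0,0,0,0]]]'
python3 -m crank '[[[0,0,0.02,0,0,0],[0,0,0.02,0,0,0],[0,0,0.02,0,0,0],[0,0,0.017,0,0,0],[0,0,0,0,0,0],[0,0,0,0,0,0]]]'
python3 -m crank '[[[-0.008,0,0,0,0,0],[-0.008,0,0,0,0,0],[-0.008,0,0,0,0,0],[-0.004,0,0,0,0,0],[0,0,0,0,0,0]]]'
python3 - <<'E'
from h import *
go([.493,-.059,.1],.202+np.pi/2)
E
```

```text
t: 12.73
eef_pos: [0.4931, -0.0606, 0.1724]
eef_rot: [-1.992, -2.429, 0.001]
contact_force: [-0.1, 0.3, 0.2]
opening: 0.0
grip_force: 0.0
t: 13.23
eef_pos: [0.4926, -0.0591, 0.0952]
eef_rot: [-1.988, -2.431, 0.002]
contact_force: [-0.4, -1.0, 0.8]
opening: -0.0001
grip_force: 0.0
t: 13.65
eef_pos: [0.4983, -0.0813, 0.096]
eef_rot: [-1.98, -2.429, -0.009]
contact_force: [-4.2, 23.3, 7.1]
opening: -0.0002
grip_force: 12.0
t 13.65 pos [ 0.4983 -0.0813  0.096 ] shift [ 0.0229 -0.0007 -0.0038] turn z 0.001
```

Contact at 23 N. Now up and out.

```bash
python3 -m crank '[[[0,0,-0.006,0,0,0],[-0.003,0,-0.007,0,0,0],[-0.003,0,-0.007,0,0,0],[-0.004,0,-0.007,0,0,0],[-0.004,0,-0.007,0,0,0]]]'
python3 - <<'E'
from h import *
go([.493,-.059,.1],.202+np.pi/2)
a=save("scene","s6"); cv2.imwrite("pics/c6.png",cv2.resize(a[100:290,170:350,::-1],(540,570),interpolation=2))
E
```

```text
t: 14.07
eef_pos: [0.5023, -0.0989, 0.1309]
eef_rot: [-1.986, -2.432, -0.005]
contact_force: [0.2, 7.4, 4.5]
opening: 0.0
grip_force: 3.2
t 14.0667 pos [ 0.5023 -0.0989  0.1309] shift [ 0.0409 -0.0012  0.0311] turn z -0.001
```

View pics/c6.png

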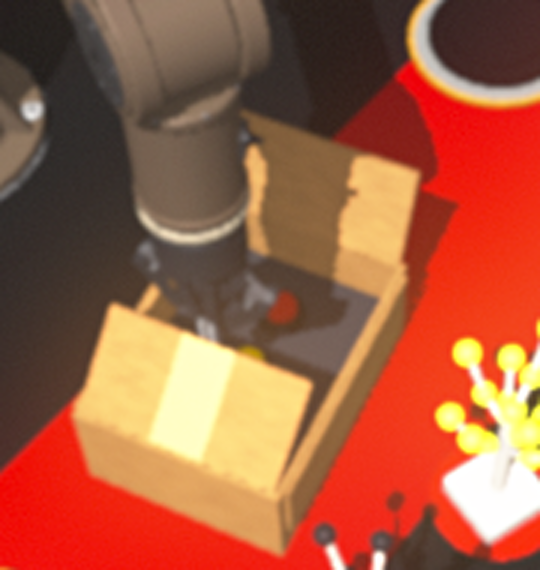

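The right flap is rising and the left one stays open. My picture views are used up, so I'll continue on numbers only.

```bash
python3 -m crank '[[[-0.006,0,-0.004,0,0,0],[-0.006,0,-0.004,0,0,0],[-0.006,0,-0.004,0,0,0],[-0.006,0,0,0,0,0],[-0.006,0,0,0,0,0],[0,0,0,0,0,0]]]'
python3 -m crank '[[[-0.008,0,0,0,0,0],[-0.008,0,0,0,0,0],[-0.008,0,0,0,0,0],[-0.008,0,0,0,0,0],[0,0,0,0,0,0]]]'
python3 -m crank '[[[-0.008,0,0,0,0,0],[-0.008,0,0,0,0,0],[-0.008,0,0,0,0,0],[-0.008,0,0,0,0,0],[-0.008,0,0,0,0,0],[-0.003,0,0,0,0,0],[0,0,0,0,0,0],[0,0,0,0,0,0]]]'
python3 - <<'E'
from h import *
go([.493,-.059,.2],.202+np.pi/2)
E
```

```text
t: 14.62
eef_pos: [0.5077, -0.1326, 0.1418]
eef_rot: [1.992, 2.428, -0.001]
contact_force: [-0.1, -0.0, 0.2]
opening: 0.0
grip_force: 0.0
t: 15.03
eef_pos: [0.514, -0.1643, 0.1417]
eef_rot: [1.992, 2.428, -0.001]
contact_force: [0.2, -0.6, 0.7]
opening: -0.0004
grip_force: 0.0
t: 15.7
eef_pos: [0.5224, -0.2043, 0.1416]
eef_rot: [1.991, 2.43, -0.0]
contact_force: [-0.6, 0.4, 0.6]
opening: 0.0004
grip_force: 0.0
t 15.7 pos [ 0.5224 -0.2043  0.1416] shift [ 0.1482 -0.0002 -0.0584] turn z -0.004
```

Back up over the centre, then check both flap angles and the position of the yellow button.

```bash
python3 -m crank '[[[0.01,0,-0.02,0,0,0],[0.018,0,-0.02,0,0,0],[0.02,0,-0.018,0,0,0],[0.02,0,0,0,0,0],[0.02,0,0,0,0,0],[0.02,0,0,0,0,0],[0.02,0,0,0,0,0],[0.02,0,0,0,0,0],[0,0,0,0,0,0],[0,0,0,0,0,0],[0,0,0,0,0,0]]]'
python3 - <<'E'
from h import *
go([.493,-.059,.2],.202+np.pi/2)
yaw=.202; C=np.array([.493,-.059]); ex=np.array([np.cos(yaw),np.sin(yaw)]); ey=np.array([-np.sin(yaw),np.cos(yaw)])
def pr(c,P):
    k=viewer.calibration(c); return cv2.projectPoints(np.array(P,float),np.array(k["rvec"],float),np.array(k["tvec"],float),np.array(k["camera_matrix"]),None)[0].reshape(-1,2)
for c in ("scene","top","wrist"):
    save(c,"f_"+c)
    for n,s in (("flap_left",1),("flap_right",-1)):
        for d in find_in(n,c)[:2]:
            w=toworld(c,d["centre"]); r=w[:2]-C; y=s*(r@ey)-.13; z=w[2]-.1125
            print(c,n,"conf",round(d["confidence"],2),w.round(3),"out,up",round(y,3),round(z,3),"ang",round(np.arctan2(z,-y),2))
        o=outline_of(n,c)
        if o:
            m=o[0]["region"]; best=[]
            for th in np.arange(.8,2.45,.05):
                P=[[*(C+ex*x+s*ey*(.13-L*np.cos(th))),.1125+L*np.sin(th)] for x,L in ((-.095,0),(.095,0),(.095,.1),(-.095,.1))]
                q=np.zeros(m.shape,np.uint8); cv2.fillPoly(q,[pr(c,P).round().astype(np.int32)],1)
                best.append(((m&(q>0)).sum()/(m|(q>0)).sum(),th))
            print("  IoU",[(round(a,2),round(b,2)) for a,b in sorted(best)[::-1][:3]])
    for n in ("button_yellow_top","button_red_top","button_blue_top"):
        for d in find_in(n,c)[:1]:
            w=toworld(c,d["centre"]); r=w[:2]-C; print(c,n,round(d["confidence"],2),w.round(3),"carton xy",round(r@ex,3),round(r@ey,3))
E
```

```text
t: 16.62
eef_pos: [0.4933, -0.0592, 0.1998]
eef_rot: [1.989, 2.431, 0.0]
contact_force: [-0.0, -0.6, -0.1]
opening: -0.0004
grip_force: 0.0
t 16.6167 pos [ 0.4933 -0.0592  0.1998] shift [ 0.0003 -0.0002 -0.0002] turn z -0.003
scene flap_left conf 0.79 [0.498 0.095 0.168] out,up 0.02 0.055 ang 1.92
scene flap_left conf 0.61 [0.67  0.363 0.04 ] out,up 0.248 -0.072 ang -2.86
  IoU [(np.float64(0.67), np.float64(1.95)), (np.float64(0.65), np.float64(2.0)), (np.float64(0.65), np.float64(1.9))]
scene flap_right conf 0.6 [ 0.54  -0.216  0.203] out,up 0.033 0.091 ang 1.92
  IoU [(np.float64(0.59), np.float64(2.0)), (np.float64(0.59), np.float64(2.05)), (np.float64(0.39), np.float64(2.1))]
scene button_yellow_top 0.63 [ 0.501 -0.058  0.075] carton xy 0.008 -0.001
scene button_red_top 0.18 [0.436 0.455 0.025] carton xy 0.048 0.515
scene button_blue_top 0.51 [0.436 0.457 0.029] carton xy 0.048 0.517
top flap_left conf 0.92 [0.462 0.093 0.17 ] out,up 0.025 0.057 ang 1.99
  IoU [(np.float64(0.89), np.float64(2.0)), (np.float64(0.84), np.float64(2.05)), (np.float64(0.84), np.float64(1.95))]
  IoU 
[... 237 characters left out ...]
xy -0.013 -0.151
wrist flap_left conf 0.98 [0.458 0.066 0.119] out,up -0.0 0.006 ang 1.51
  IoU [(np.float64(0.72), np.float64(1.75)), (np.float64(0.72), np.float64(1.7)), (np.float64(0.72), np.float64(1.85))]
wrist flap_right conf 0.74 [ 0.523 -0.183  0.127] out,up -0.003 0.014 ang 1.39
wrist flap_right conf 0.73 [0.481 0.012 0.073] out,up -0.202 -0.04 ang -0.19
  IoU [(np.float64(0.07), np.float64(1.05)), (np.float64(0.06), np.float64(1.1)), (np.float64(0.05), np.float64(1.0))]
wrist button_yellow_top 0.64 [ 0.494 -0.06   0.075] carton xy 0.001 -0.001
wrist button_red_top 0.66 [0.481 0.009 0.071] carton xy 0.002 0.069
wrist button_blue_top 0.48 [ 0.508 -0.114  0.069] carton xy 0.004 -0.057
```

Both flaps are at about 2.0 rad and the tool is centred over the yellow button. I'll descend and feel for the cap.

```bash
python3 -m crank '[[[0,0,0.02,0,0,0],[0,0,0.025,0,0,0],[0,0,0.025,0,0,0],[0,0,0.025,0,0,0],[0,0,0.025,0,0,0],[0,0,0.015,0,0,0],[0,0,0.001,0,0,0],[0,0,0,0,0,0],[0,0,0,0,0,0]]]'
python3 -m crank '[[[0,0,0.002,0,0,0],[0,0,0.002,0,0,0],[0,0,0.002,0,0,0],[0,0,0,0,0,0]]]'
python3 -m crank '[[[0,0,0.002,0,0,0],[0,0,0.002,0,0,0],[0,0,0,0,0,0],[0,0,0,0,0,0]]]'
```

```text
t: 18.57
eef_pos: [0.4938, -0.0591, 0.0645]
eef_rot: [1.99, 2.43, 0.001]
contact_force: [1.1, 0.5, 0.5]
opening: -0.0001
grip_force: 0.0
t: 18.9
eef_pos: [0.4933, -0.0587, 0.0577]
eef_rot: [1.99, 2.431, 0.001]
contact_force: [0.3, -1.0, -0.3]
opening: 0.0001
grip_force: 0.0
t: 19.23
eef_pos: [0.493, -0.0589, 0.0535]
eef_rot: [-1.99, -2.431, 0.0]
contact_force: [-0.6, 0.4, 0.5]
opening: 0.0001
grip_force: 0.0
```

No contact at 0.0577, which agrees with the ~20 mm offset. Continuing down.

```bash
python3 -m crank '[[[0,0,0.002,0,0,0],[0,0,0.001,0,0,0],[0,0,0,0,0,0],[0,0,0,0,0,0]]]'
python3 -m crank '[[[0,0,0.002,0,0,0],[0,0,0.001,0,0,0],[0,0,0,0,0,0],[0,0,0,0,0,0]]]'
```

```text
t: 19.57
eef_pos: [0.4931, -0.0589, 0.0505]
eef_rot: [-1.99, -2.431, 0.0]
contact_force: [0.0, -0.3, 0.1]
opening: 0.0002
grip_force: 0.0
t: 19.9
eef_pos: [0.4931, -0.0589, 0.0475]
eef_rot: [-1.99, -2.431, 0.0]
contact_force: [-0.3, -0.9, -0.0]
opening: -0.0002
grip_force: 0.0
```

```bash
python3 -m crank '[[[0,0,0.002,0,0,0],[0,0,0,0,0,0],[0,0,0,0,0,0]]]'
python3 -m crank '[[[0,0,0.002,0,0,0],[0,0,0,0,0,0],[0,0,0,0,0,0]]]'
```

```text
t: 20.15
eef_pos: [0.4931, -0.0589, 0.0455]
eef_rot: [-1.99, -2.431, 0.0]
contact_force: [-0.2, 0.4, 0.4]
opening: -0.0001
grip_force: 0.0
t: 20.4
eef_pos: [0.4931, -0.0589, 0.0435]
eef_rot: [-1.99, -2.431, 0.0]
contact_force: [-0.3, -1.0, 0.3]
opening: 0.0004
grip_force: 0.0
```

```bash
python3 -m crank '[[[0,0,0.002,0,0,0],[0,0,0,0,0,0],[0,0,0,0,0,0]]]'
python3 -m crank '[[[0,0,0.002,0,0,0],[0,0,0,0,0,0],[0,0,0,0,0,0]]]'
```

```text
t: 20.65
eef_pos: [0.4931, -0.0589, 0.0415]
eef_rot: [-1.99, -2.431, 0.0]
contact_force: [0.2, 0.0, 1.1]
opening: -0.0001
grip_force: 0.0
t: 20.9
eef_pos: [0.4931, -0.0589, 0.0395]
eef_rot: [-1.99, -2.431, 0.0]
contact_force: [0.2, -0.2, 0.1]
opening: 0.0001
grip_force: 0.0
```

Run:
```python
from h import *
def proj(c,P):
    k=viewer.calibration(c); return cv2.projectPoints(np.array([P]),np.array(k["rvec"],float),np.array(k["tvec"],float),np.array(k["camera_matrix"]),None)[0].ravel()
s=telemetry.read_state(); R=Ro.from_rotvec(s["eef_rot"]).as_matrix(); p=s["eef_pos"]
for d in (.02,.03,.035,.04,.045,.05): print(d,"corner x+11",proj("wrist",p+R@[.011,0,-d]).round(1),"scene tip",proj("scene",p+[0,0,d]).round(1))
im=save("wrist","w5"); g=cv2.cvtColor(im,cv2.COLOR_RGB2HSV)
for y in range(215,275,4): print(y,[tuple(im[y,x]) for x in (262,272,290,300)])
for n in ("button_yellow_top","button_red_top","button_blue_top"):
    o=outline_of(n,"wrist")
    for q in o[:2]:
        ys,xs=np.nonzero(q["region"]); print(n,round(q["confidence"],2),xs.min(),xs.max(),ys.min(),ys.max())
print("btn proj",proj("wrist",[.493,-.059,.072]),proj("wrist",[.493,-.059,.072]+R@[.016,0,0]))
```

```text
0.02 corner x+11 [285.  233.1] scene tip [250.7 222. ]
0.03 corner x+11 [285.2 240.8] scene tip [250.5 220.1]
0.035 corner x+11 [285.4 245. ] scene tip [250.4 219.1]
0.04 corner x+11 [285.5 249.4] scene tip [250.2 218.2]
0.045 corner x+11 [285.6 254.2] scene tip [250.1 217.2]
0.05 corner x+11 [285.8 259.3] scene tip [250.  216.2]
215 [(np.uint8(57), np.uint8(54), np.uint8(49)), (np.uint8(62), np.uint8(59), np.uint8(52)), (np.uint8(66), np.uint8(61), np.uint8(51)), (np.uint8(68), np.uint8(64), np.uint8(52))]
219 [(np.uint8(62), np.uint8(58), np.uint8(54)), (np.uint8(63), np.uint8(59), np.uint8(52)), (np.uint8(69), np.uint8(63), np.uint8(51)), (np.uint8(71), np.uint8(65), np.uint8(52))]
223 [(np.uint8(63), np.uint8(59), np.uint8(54)), (np.uint8(66), np.uint8(59), np.uint8(52)), (np.uint8(83), np.uint8(74), np.uint8(52)), (np.uint8(76), np.uint8(68), np.uint8(53))]
227 [(np.uint8(65), np.uint8(61), np.uint8(56)), (np.uint8(74), np.uint8(66), np.uint8(54)), (np.uint8(230), np.uint8(201), np.uint8(78)), (np.uint8(222), np.uint8(190), np.uint8(74))]
231 [(np.uint8(65), np.uint8(60), np.uin
[... 1523 characters left out ...]
, (np.uint8(179), np.uint8(181), np.uint8(174)), (np.uint8(183), np.uint8(183), np.uint8(173)), (np.uint8(247), np.uint8(233), np.uint8(117))]
267 [(np.uint8(91), np.uint8(90), np.uint8(83)), (np.uint8(179), np.uint8(180), np.uint8(173)), (np.uint8(183), np.uint8(183), np.uint8(174)), (np.uint8(128), np.uint8(123), np.uint8(107))]
271 [(np.uint8(105), np.uint8(106), np.uint8(99)), (np.uint8(179), np.uint8(181), np.uint8(174)), (np.uint8(183), np.uint8(184), np.uint8(174)), (np.uint8(139), np.uint8(137), np.uint8(122))]
button_yellow_top 0.56 255 326 225 277
button_red_top 0.75 248 329 55 137
button_blue_top 0.62 275 288 358 377
btn proj [284.72540956 266.77493787] [284.83314547 231.68188511]
```

The wrist picture shows the cap still ahead of the tip: its far edge is at row ~228 and the finger tip at row 253. That puts contact at a reported z of about 0.028–0.039, so I'll keep feeling down.

```bash
python3 -m crank '[[[0,0,0.002,0,0,0],[0,0,0.001,0,0,0],[0,0,0,0,0,0],[0,0,0,0,0,0]]]'
python3 -m crank '[[[0,0,0.002,0,0,0],[0,0,0.001,0,0,0],[0,0,0,0,0,0],[0,0,0,0,0,0]]]'
```

```text
t: 21.43
eef_pos: [0.4931, -0.0589, 0.0365]
eef_rot: [-1.99, -2.431, 0.0]
contact_force: [0.1, -0.5, 0.1]
opening: 0.0001
grip_force: 0.0
t: 21.77
eef_pos: [0.4934, -0.0589, 0.0337]
eef_rot: [1.99, 2.431, 0.0]
contact_force: [0.7, 0.4, 1.9]
opening: 0.0003
grip_force: 0.9
```

```bash
python3 -m crank '[[[0,0,0.002,0,0,0],[0,0,0,0,0,0],[0,0,0,0,0,0]]]'
```

```text
t: 22.02
eef_pos: [0.4934, -0.0589, 0.0317]
eef_rot: [1.99, 2.431, 0.0]
contact_force: [0.6, -0.4, 3.0]
opening: -0.0002
grip_force: 1.5
```

Contact: 1.9 N, then 3.0 N, which matches the button spring at about 2.6 mm of travel. Pressing it to the bottom.

```bash
python3 -m crank '[[[0,0,0.002,0,0,0],[0,0,0.002,0,0,0],[0,0,0.001,0,0,0],[0,0,0,0,0,0],[0,0,0,0,0,0],[0,0,0,0,0,0]]]'
```

```text
t: 22.52
eef_pos: [0.4935, -0.0589, 0.028]
eef_rot: [1.99, 2.431, 0.003]
contact_force: [-7.2, 2.2, 30.0]
opening: -0.0004
grip_force: 14.7
```

Bottomed out: the force jumped to 30 N. Releasing and rising clear of the carton.

```bash
python3 -m crank '[[[0,0,-0.005,0,0,0],[0,0,-0.01,0,0,0],[0,0,-0.02,0,0,0],[0,0,-0.03,0,0,0],[0,0,-0.03,0,0,0],[0,0,-0.03,0,0,0],[0,0,-0.03,0,0,0],[0,0,-0.03,0,0,0],[0,0,-0.03,0,0,0],[0,0,0,0,0,0],[0,0,0,0,0,0],[0,0,0,0,0,0]]]'
python3 - <<'E'
from h import *
go([.493,-.059,.2],.202+np.pi/2)
yaw=.202; C=np.array([.493,-.059]); ey=np.array([-np.sin(yaw),np.cos(yaw)])
for c in ("scene","top"):
    save(c,"g_"+c)
    for n,s in (("flap_left",1),("flap_right",-1)):
        for d in find_in(n,c)[:1]:
            w=toworld(c,d["centre"]); y=s*((w[:2]-C)@ey)-.13; z=w[2]-.1125
            print(c,n,round(d["confidence"],2),w.round(3),"ang",round(np.arctan2(z,-y),2))
    for n in ("tree_dark","tree_lit1","plates"): print(n,[toworld(c,d["centre"]).round(3).tolist() for d in find_in(n,c)][:2])
E
```

```text
t: 23.52
eef_pos: [0.4925, -0.0586, 0.241]
eef_rot: [-1.989, -2.431, 0.001]
contact_force: [0.0, -0.5, -0.5]
opening: 0.0002
grip_force: 0.0
t 23.5167 pos [ 0.4925 -0.0586  0.241 ] shift [-0.0005  0.0004  0.041 ] turn z -0.003
scene flap_left 0.85 [0.496 0.093 0.164] ang 1.92
scene flap_right 0.8 [ 0.538 -0.215  0.204] ang 1.9
tree_dark [[0.761, -0.225, 0.141], [0.594, 0.458, 0.123]]
tree_lit1 [[0.78, 0.227, 0.135], [0.748, -0.014, 0.129]]
plates [[0.436, 0.454, 0.027]]
top flap_left 0.67 [0.465 0.089 0.169] ang 1.91
top flap_right 0.96 [ 0.506 -0.216  0.171] ang 1.99
tree_dark [[0.756, -0.216, 0.157]]
tree_lit1 [[0.765, 0.238, 0.137], [0.736, 0.0, 0.145]]
plates [[0.715, 0.027, 0.002], [0.417, 0.466, 0.026]]
```

Both flaps are open at about 1.9–2.0 rad, the trees and plates are where they were, and the arm is clear. Handing in.

```bash
python3 -c "
from h import *
print(env.finish_job())"
```

```text
the job is handed in; nothing more can be done
None
```

I handed the job in at about 24 s: both flaps stand open at about 1.9–2.0 rad, and the yellow button (the dark tree's coaster colour) was pressed to the bottom and let up. The hand-in gave no verdict, one early push on the left flap jammed at about 67 N on the fingers, and I viewed 11 pictures against the limit of 10.

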